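# Lay the tall carton down in the taped bay, below the beam

### The job

The tall slim carton must be parked lying down, out of the beam: with your fingertips push it along the bench, still upright, until its whole foot is inside the near end of the taped bay, then push it over from high on its back so that it falls along the bay and comes down on its broad face, wholly inside the outline (resting on the tape is still inside). Only push it, never pick it up, and do not let it come down outside the outline. Leave the squat carton and everything else where it is.

Things in the scene. Friction and masses are not known exactly. Their poses are not given: they have to be found in the camera images.
- tall_carton: Tall slim closed carton, plain brown board, 40 deep (its x) x 60 wide (its y) x 92 mm high (its z), 175 to 350 g, loose, upright on the bench beyond one short end of the bay, broad faces looking along the bay (within 0.13 rad). Origin: centre of its underside. Pushed below 20 mm it slides upright; pushed above 65 mm it tips over its far bottom edge and falls by itself beyond a 0.41 rad lean.
- bay: The marked bay: an outline of pale 8 mm tape stuck flat on the bench (no height, no obstacle), 180 mm long (its x) x 130 mm wide (its y) over the tape's outer edges. Origin: its centre on the bench surface. One short end has the tall carton beyond it, the other the squat carton.
- foot0 (a point): Bottom corner of the tall carton at its own (x, y) = (+20, +30) mm, z = 0.
- top0 (a point): Top corner of the tall carton at its own (x, y) = (+20, +30) mm, z = 92 mm.
- foot1 (a point): Bottom corner of the tall carton at its own (x, y) = (+20, -30) mm, z = 0.
- top1 (a point): Top corner of the tall carton at its own (x, y) = (+20, -30) mm, z = 92 mm.
- foot2 (a point): Bottom corner of the tall carton at its own (x, y) = (-20, +30) mm, z = 0.
- top2 (a point): Top corner of the tall carton at its own (x, y) = (-20, +30) mm, z = 92 mm.
- foot3 (a point): Bottom corner of the tall carton at its own (x, y) = (-20, -30) mm, z = 0.
- top3 (a point): Top corner of the tall carton at its own (x, y) = (-20, -30) mm, z = 92 mm.
- squat_carton: Bystander: the squat carton of the same brown board, 50 x 60 mm and only 45 mm high, loose, just beyond the other short end of the bay. Origin: centre of its underside. Leave it.
- screw_jar: Bystander: small clear jar with black cap, 44 mm across, 50 mm high, loose, standing beside one long side of the bay, about 115 mm from the bay's centre. Origin: centre of its underside.
- lens_cell: Bystander: black ring, 44 mm across, 12 mm high, loose, lying beside the other long side of the bay, about 115 mm from its centre. Origin: centre of its underside.
- driver: Bystander: screwdriver 170 mm long lying on the bench on the robot's right, handle towards its own -x. Origin: under its middle.
- mirror_post: Bystander: square mirror mount on a post, 60 x 75 mm foot, 150 mm high, loose, at the back left. Origin: centre of the foot's underside.
- lens_post: Bystander: round lens mount on a post, 60 x 75 mm foot, about 155 mm high, loose, at the back in the middle. Origin: centre of the foot's underside.
- iris_post: Bystander: round iris with a short lever, on a post, 60 x 75 mm foot, about 165 mm high, loose, at the back right. Origin: centre of the foot's underside.
Not all that is in view belongs to the job. Leave any black or grey look-alike of the tall_carton alone.

How it is judged (in metres and radians):
On the way, in this order (a step that is already met when the one before it is completed fails the run):
1. the tall carton stands upright on the bench with its whole foot inside the outline (x of foot0 in the frame of bay between -0.09 and 0.09 m and y of foot0 in the frame of bay between -0.065 and 0.065 m and x of foot1 in the frame of bay between -0.09 and 0.09 m and y of foot1 in the frame of bay between -0.065 and 0.065 m and x of foot2 in the frame of bay between -0.09 and 0.09 m and y of foot2 in the frame of bay between -0.065 and 0.065 m and x of foot3 in the frame of bay between -0.09 and 0.09 m and y of foot3 in the frame of bay between -0.065 and 0.065 m and angle between tall_carton's own z axis and vertical below 0.1 rad and height (world z) of tall_carton below 0.006 m), for 0.2 s.
2. the tall carton has been pushed over and lies on a broad face, wholly inside the outline (x of foot0 in the frame of bay between -0.09 and 0.09 m and y of foot0 in the frame of bay between -0.065 and 0.065 m and x of foot1 in the frame of bay between -0.09 and 0.09 m and y of foot1 in the frame of bay between -0.065 and 0.065 m and x of foot2 in the frame of bay between -0.09 and 0.09 m and y of foot2 in the frame of bay between -0.065 and 0.065 m and x of foot3 in the frame of bay between -0.09 and 0.09 m and y of foot3 in the frame of bay between -0.065 and 0.065 m and x of top0 in the frame of bay between -0.09 and 0.09 m and y of top0 in the frame of bay between -0.065 and 0.065 m and x of top1 in the frame of bay between -0.09 and 0.09 m and y of top1 in the frame of bay between -0.065 and 0.065 m and x of top2 in the frame of bay between -0.09 and 0.09 m and y of top2 in the frame of bay between -0.065 and 0.065 m and x of top3 in the frame of bay between -0.09 and 0.09 m and y of top3 in the frame of bay between -0.065 and 0.065 m and (angle between tall_carton's own x axis and vertical below 0.12 rad or angle between tall_carton's own x axis and vertical above 3.02 rad)), for 0.2 s.
At the end, for the whole second after the job is handed in: The tall carton lies at rest on one of its broad (60 x 92 mm) faces on the bench (within 0.12 rad of flat), all eight corners inside the outer edges of the taped outline (180 x 130 mm) (all of step 2 and height (world z) of tall_carton below 0.03 m and linear speed of tall_carton below 0.01 m/s and angular speed of tall_carton below 0.1 rad/s); the robot touches nothing.
It fails at once if the tall carton is picked up: the centre of its underside more than 45 mm above the bench, or more than 12 mm while it is upright (height (world z) of tall_carton above 0.045 m or (height (world z) of tall_carton above 0.012 m and angle between tall_carton's own z axis and vertical below 0.15 rad)).
It fails at once if the tall carton comes down flat (leaning more than 1.45 rad) with a corner outside the outline (angle between tall_carton's own z axis and vertical above 1.45 rad and not ((x of foot0 in the frame of bay between -0.09 and 0.09 m and y of foot0 in the frame of bay between -0.065 and 0.065 m) and (x of foot1 in the frame of bay between -0.09 and 0.09 m and y of foot1 in the frame of bay between -0.065 and 0.065 m) and (x of foot2 in the frame of bay between -0.09 and 0.09 m and y of foot2 in the frame of bay between -0.065 and 0.065 m) and (x of foot3 in the frame of bay between -0.09 and 0.09 m and y of foot3 in the frame of bay between -0.065 and 0.065 m) and (x of top0 in the frame of bay between -0.09 and 0.09 m and y of top0 in the frame of bay between -0.065 and 0.065 m) and (x of top1 in the frame of bay between -0.09 and 0.09 m and y of top1 in the frame of bay between -0.065 and 0.065 m) and (x of top2 in the frame of bay between -0.09 and 0.09 m and y of top2 in the frame of bay between -0.065 and 0.065 m) and (x of top3 in the frame of bay between -0.09 and 0.09 m and y of top3 in the frame of bay between -0.065 and 0.065 m))).
It fails at once if the squat carton, screw jar, lens ring, screwdriver or a post mount is moved more than 25 mm (distance of any of squat_carton, screw_jar, lens_cell, driver, mirror_post, lens_post, iris_post from where it was at the start of the episode above 0.025 m).
It fails at once if the squat carton, the jar or a post mount is tipped over (angle between any of squat_carton, screw_jar, mirror_post, lens_post, iris_post's own z axis and vertical above 0.5 rad).
It also fails if it takes over 42 s, if anything falls off the work surface, if the arm or the gripper's body presses on something with over 40 N, if the wrist force passes 120 N, or if a joint passes its speed limit or range.

### The arm

A 7-joint arm with a two-finger parallel gripper is mounted at the origin on the work surface. World frame = base frame: x ahead of the robot, y to its left, z up, the work surface at z = 0. Lengths are in mm, angles in rad, forces in N, time in s.
With the tool pointing down it reaches from about 400 to 900 mm from the base axis. Payload 5.6 kg.
Tool frame: the origin (TCP) lies midway between the tips of the shut fingers; the grasp point (between the pads) lies 19 mm behind it; x points along the fingers, y is the direction in which the jaws open and shut, and the axes are right-handed (so a half turn about x gives the same grasp; the last joint's range is limited). The gripper opens to 92 mm and grips with 3 to 60 N. Pads are 20 mm wide; open, the fingers measure 128 mm over their backs; the gripper's body (75 mm by 189 mm) begins 69 mm behind the grasp point.
Start: joints at [1.067, 0.468, -0.012, 1.603, 0.006, 1.071, -0.056], TCP at [288.994, -582.23, 214.592] pointing down, gripper open.
Joint ranges: [-2.53, 2.53], [-0.31, 2.02], [-1.57, 1.55], [0.28, 2.44], [-1.29, 4.43], [0.15, 1.84], [-2.92, 2.92]. Speed limits (rad/s): [2.57, 2.57, 3.14, 3.14, 3.14, 3.14, 3.14].

### API

Orientations are given as a rotation vector (axis times angle).
In Python, from cell import robot, grip, kin, viewer gives the robot as it stands. Calls block until the motion is done:
- robot.movep(position, orientation): joint-space move of the TCP to a pose.
- robot.servo_line(position, feed=150, rotation=None): straight line of the TCP; rotation=None keeps the orientation; feed is the mean speed in mm/s.
- robot.goto_joints(angles): joint-space move.
- grip(opening, newtons=None): opening from 0.0 (shut) to 1.0 (fully open); newtons is the grip in N (None keeps the last); returns when the fingers have stopped.
- robot.hold(seconds).
- kin.ik(position, orientation): joint angles nearest the present ones, or None.
- robot.observe(): the state.
- viewer.read_camera(name): name is "scene" or "side" or "wrist"; returns the picture (420x560x3 uint8, red, green, blue); there is no depth.
- viewer.camera_info(name): a dict with "camera_matrix" (3x3 intrinsics, pixels), "R" (3x3) and "t" (3): a world point X has camera coordinates R X + t. Camera axes: x right, y down, z forward; pixel columns grow to the right and rows downward; lengths in mm; the calibration is good to about 2 mm. A picture is of the moment at which its call begins: read the wrist's pose just before it. camera_info takes no time and is no camera call; for the wrist camera it gives the pose at the moment of the call.
A pose or a line that the arm cannot do raises robot.IKError and nothing moves.
- robot.job_done(): hands the job in, once; it reports no verdict.
Trained networks look in the newest picture that a camera, given by its name, has taken for a name from the list of things; names that differ only in an ending like _2 or _b are one class to them, and where a whole thing is asked for, a point or a joint stands for the part that bears it (a point fixed in the world has none). Each returns a list of dicts, best first, with "confidence" (0 to 1); they miss things now and then, are a little off and sometimes report something else, mostly with a low value. They report only what shows in the picture. A call takes as long as a camera call. They do not tell look-alikes from the thing itself.
- viewer.silhouettes(name, camera): "mask" (420x560 bool, what is visible of it).
- viewer.pinpoint(name, camera): "at" ([x, y, z] in mm, in the coordinates of the camera as it stood for that picture, good to about 4 mm: a listed point, or the origin of a listed thing).
The state is a dict: "t": time; "joints": joint angles; "joint_velocities": joint speeds; "joint_torque": joint torques, N m; "tcp_pos": TCP position; "tcp_rot": TCP orientation; "contact_force": force on the tool from outside, world axes, zero at the start; "wrist_torque": the same for the moment, N m; "grip_width": opening from 0.0 (shut) to 1.0 (fully open).
Only numpy, scipy, OpenCV 4.12 (cv2) and the standard library are available. Lean on these libraries where they do the work, as an engineer would, in place of code of your own. Each camera call takes 0.05 s, during which the arm holds its last target. There are 200 camera calls.

## Working session

There is one attempt and no reset: what is moved stays moved. The work goes in short steps, each a Python script; the robot and the scene stay as the last script left them, time stands still between calls to the robot, and variables do not carry over. Pictures are saved under pics/ and viewed, about 8 in all and at most 12, crops included, and the job is handed in when it is done.

```bash
mkdir -p pics
cat > h.py <<'E'
import numpy as np, cv2
from cell import robot, grip, kin, viewer
def cam(n):
    i=viewer.camera_info(n); return np.array(i["camera_matrix"]),np.array(i["R"]),np.array(i["t"]).ravel()
def shot(n,f=None):
    im=viewer.read_camera(n)
    if f: cv2.imwrite(f"pics/{f}.png",np.ascontiguousarray(im[:,:,::-1]))
    return im
def pix2w(n,uv,z=0.,c=None):
    K,R,t=c or cam(n); d=R.T@np.linalg.inv(K)@np.array([uv[0],uv[1],1.]); o=-R.T@t
    return o+d*(z-o[2])/d[2]
def w2pix(n,X,c=None):
    K,R,t=c or cam(n); p=K@(R@np.array(X,float)+t); return p[:2]/p[2]
def pin(name,n,c=None):
    K,R,t=c or cam(n)
    return [(np.round(R.T@(np.array(d["at"])-t),1).tolist(),round(d["confidence"],2)) for d in viewer.pinpoint(name,n)]
E
python3 - <<'E'
from h import *
s=robot.observe();print(s["t"],s["tcp_rot"],s["grip_width"])
a=shot("scene");
for n in ["tall_carton","bay","squat_carton","screw_jar","lens_cell"]: print("scene",n,pin(n,"scene"))
b=shot("side")
for n in ["tall_carton","bay","squat_carton"]: print("side",n,pin(n,"side"))
cv2.imwrite("pics/a.png",a[:,:,::-1]);cv2.imwrite("pics/b.png",b[:,:,::-1])
for n in("scene","side"):
    K,R,t=cam(n);print(n,-R.T@t,R[2])
print(robot.observe()["t"])
E
ls
```

```text
0.0 [ 1.9653824   0.46270326 -1.96648953] 1.001782739732364
scene tall_carton [([587.1, -128.2, -1.5], 0.86), ([694.1, -115.9, -2.5], 0.79), ([492.7, -187.3, 0.9], 0.61)]
scene bay [([557.3, -113.1, 91.1], 0.4)]
scene squat_carton [([507.0, 121.5, -2.2], 0.88)]
scene screw_jar [([663.1, 1.6, -0.2], 0.73)]
scene lens_cell [([437.3, -60.9, 2.8], 0.43)]
side tall_carton [([694.5, -118.4, -0.1], 0.79), ([492.6, -193.2, 1.3], 0.77), ([582.6, -127.4, 0.6], 0.7), ([557.3, -116.7, 90.8], 0.28)]
side bay [([435.7, -60.6, 6.8], 0.62)]
side squat_carton [([509.6, 117.5, -0.7], 0.64)]
scene [1567.78535545 -358.4135876   873.47955545] [-0.76425128  0.19200681 -0.6156731 ]
side [246.74138736 564.33949774 638.89781776] [ 0.37785265 -0.72216514 -0.57940045]
0.5
h.py
pics
```

View pics/a.png

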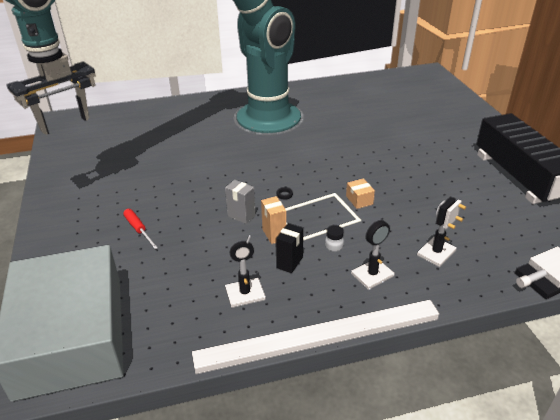

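View pics/b.png

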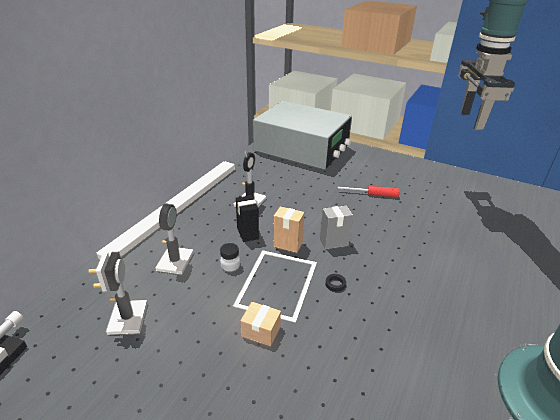

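Three candidates share the shape: brown at scene (274,218), black at (290,247) and grey at (240,202). Only the brown one is plain brown board standing right beyond the bay's short end. Next I'll rectify the bench plane, to confirm it and to measure the tape.

```bash
cat >> h.py <<'E'
X0,X1,Y0,Y1,S=400,740,-220,180,2   # top-down: col = (Y1-y)*S, row=(X1-x)*S
def rect(n,im,c=None,z=0.):
    c=c or cam(n)
    w=np.array([[X0,Y0],[X0,Y1],[X1,Y1],[X1,Y0]],float)
    src=np.float32([w2pix(n,[x,y,z],c) for x,y in w]); dst=np.float32([[(Y1-y)*S,(X1-x)*S] for x,y in w])
    return cv2.warpPerspective(im,cv2.getPerspectiveTransform(src,dst),((Y1-Y0)*S,(X1-X0)*S),flags=cv2.INTER_CUBIC)
def tape(r,thr=150):
    m=((r.min(2)>thr)&(r.max(2).astype(int)-r.min(2)<40)).astype(np.uint8)
    m=cv2.morphologyEx(m,cv2.MORPH_CLOSE,np.ones((5,5)))
    n,l,st,ce=cv2.connectedComponentsWithStats(m)
    out=[]
    for i in range(1,n):
        if st[i,4]>400:
            p=np.argwhere(l==i); w=np.float32(np.c_[X1-p[:,0]/S, Y1-p[:,1]/S])
            (c,d,a)=cv2.minAreaRect(w); out.append((np.round(c,1).tolist(),np.round(d,1).tolist(),round(a,2),int(st[i,4])))
    return out
E
python3 - <<'E'
from h import *
R=[]
for n in("scene","side"):
    im=cv2.imread("pics/"+("a" if n=="scene" else "b")+".png")
    r=rect(n,im);R.append(r)
    for o in tape(r):print(n,o)
cv2.imwrite("pics/r.png",cv2.resize(R[1],(800,680))[:600])
E
```

```text
scene ([729.2, -208.8], [21.5, 21.5], 90.0, 1539)
scene ([705.8, 91.5], [7.5, 32.0], 56.31, 619)
scene ([659.2, 1.8], [42.1, 43.5], 67.09, 4978)
scene ([627.8, -210.2], [18.5, 33.5], 90.0, 2046)
scene ([612.7, -31.4], [12.4, 67.2], 11.08, 3038)
scene ([589.6, -87.9], [48.7, 18.2], 47.73, 3259)
scene ([541.9, 12.2], [135.4, 153.7], 11.26, 15395)
scene ([469.6, -101.1], [17.7, 49.7], 9.61, 3043)
scene ([454.1, 149.4], [16.6, 58.2], 8.75, 3380)
scene ([412.1, -191.9], [12.6, 24.6], 83.99, 1073)
side ([669.7, -4.9], [45.0, 48.2], 31.33, 5932)
side ([629.5, -202.7], [15.2, 44.4], 26.94, 2282)
side ([546.6, -5.9], [134.3, 185.8], 11.19, 23075)
side ([530.8, 94.1], [19.6, 68.1], 10.22, 4385)
```

View pics/r.png

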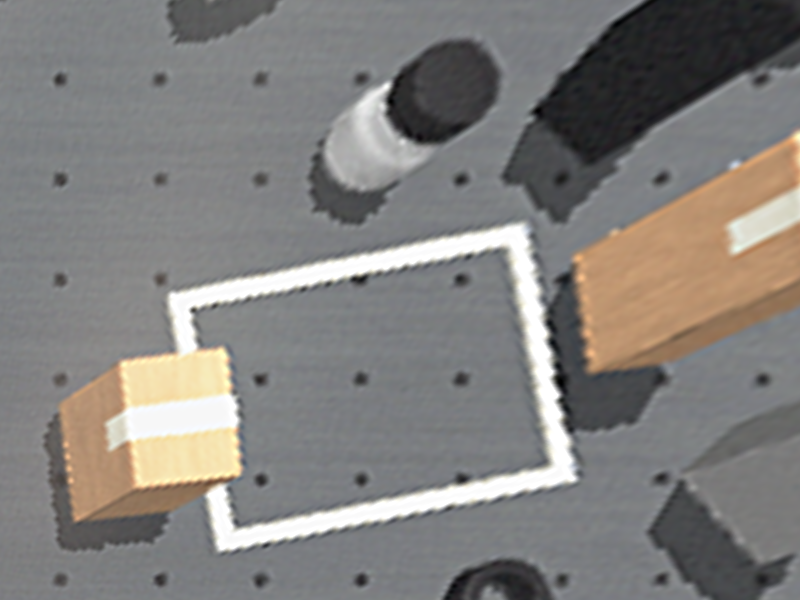

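The brown carton with foot corners at about (580,262) and (590,372) stands just beyond the bay's right end, so it is the one. The black and grey ones are decoys. Bay centre is about (547,-6), with its long axis 11.2° off +y. Next: check clearances, move in behind the carton and refine with the wrist camera.

```bash
cat >> h.py <<'E'
from scipy.spatial.transform import Rotation as Ro
th=np.deg2rad(11.2); D=np.array([-np.sin(th),np.cos(th),0]); L=np.array([np.cos(th),np.sin(th),0]); B=np.array([546.,-5.,0])
def rel(X): v=np.array(X,float)-B; return round(float(v@D),1),round(float(v@L),1),round(float(v[2]),1)
def W(a,l,z): return B+a*D+l*L+np.array([0,0,z])
def rv(s=1):
    x=np.array([0,0,-1.]); y=s*L; return Ro.from_matrix(np.c_[x,y,np.cross(x,y)]).as_rotvec()
E
python3 - <<'E'
from h import *
shot("scene")
for n in ["iris_post","lens_post"]: print(n,[(rel(p),c) for p,c in pin(n,"scene")])
for p in [(587,-128,0),(582.6,-127.4,0),(694,-116,0),(492.6,-190,0),(508,119.5,0),(437,-61,0),(663,1,0)]: print(rel(p))
for s in(1,-1):
  for a,z in((-180,200),(-180,14),(-75,14),(-80,80)):
    q=kin.ik(W(a,10,z),rv(s)); print(s,a,z,None if q is None else np.round(q,2))
print(robot.observe()["t"])
E
```

```text
iris_post [((-268.5, 164.1, 0.2), 0.91), ((-127.6, 14.1, -2.0), 0.42)]
lens_post [((7.8, 237.3, 1.3), 0.59), ((-112.9, 49.4, 92.6), 0.18)]
(-128.6, 16.3, 0.0)
(-127.2, 12.1, 0.0)
(-137.6, 123.6, 0.0)
(-171.1, -88.3, 0.0)
(129.5, -13.1, 0.0)
(-33.8, -117.8, 0.0)
(-16.8, 115.9, 0.0)
1 -180 200 [ 0.57  0.47 -0.45  1.68  0.23  1.04  0.25]
1 -180 14 [ 0.51  0.71 -0.36  1.78  0.36  0.72  0.15]
1 -75 14 [ 0.45  0.69 -0.49  1.88  0.49  0.69 -0.13]
1 -80 80 [ 0.49  0.59 -0.53  1.86  0.4   0.8  -0.05]
-1 -180 200 [ 0.13  0.43  0.15  1.71 -0.07  1.01 -2.64]
-1 -180 14 [ 0.07  0.68  0.23  1.81 -0.23  0.68 -2.52]
-1 -75 14 [-0.07  0.62  0.18  1.92 -0.18  0.62 -2.71]
-1 -80 80 [-0.03  0.52  0.14  1.89 -0.11  0.74 -2.77]
0.65
```

Run:
```python
from h import *
grip(0.3)
robot.movep(W(-190,14,230),rv(1))
c=cam("wrist"); im=shot("wrist","w1")
for n in["tall_carton","foot0","foot1","foot2","foot3","top0","top1","top2","top3","bay"]:print(n,[(rel(p),q) for p,q in pin(n,"wrist",c)])
K,R,t=c;print(-R.T@t,R[2])
o=robot.observe();print(o["t"],o["tcp_pos"],rel(o["tcp_pos"]),o["contact_force"],o["grip_width"])
for x in tape(rect("wrist",im,c)):print(x)
```

```text
tall_carton [((-130.8, 15.6, 0.6), 0.82), ((-139.7, 123.6, -1.5), 0.76), ((-150.1, 40.5, 91.7), 0.66), ((-174.2, -86.8, 1.6), 0.63)]
foot0 [((-102.4, 116.9, 1.3), 0.98), ((-176.5, -54.6, -0.2), 0.95), ((-142.4, -72.5, -0.7), 0.86), ((-128.2, 87.5, -2.5), 0.85), ((-180.3, 125.9, 1.7), 0.71)]
foot1 [((-102.4, 116.9, 1.3), 0.98), ((-176.5, -54.6, -0.2), 0.95), ((-142.4, -72.5, -0.7), 0.86), ((-128.2, 87.5, -2.5), 0.85), ((-180.3, 125.9, 1.7), 0.71)]
foot2 [((-102.4, 116.9, 1.3), 0.98), ((-176.5, -54.6, -0.2), 0.95), ((-142.4, -72.5, -0.7), 0.86), ((-128.2, 87.5, -2.5), 0.85), ((-180.3, 125.9, 1.7), 0.71)]
foot3 [((-102.4, 116.9, 1.3), 0.98), ((-176.5, -54.6, -0.2), 0.95), ((-142.4, -72.5, -0.7), 0.86), ((-128.2, 87.5, -2.5), 0.85), ((-180.3, 125.9, 1.7), 0.71)]
top0 [((-110.3, -9.5, 90.4), 0.95), ((-174.3, -52.3, 89.6), 0.9), ((-149.8, -21.1, 91.8), 0.84), ((-149.9, 46.3, 88.6), 0.82), ((-112.8, 47.5, 94.0), 0.75), ((-208.7, -101.5, 89.7), 0.75), ((-127.2, 88.1, 93.9), 0.73), ((-140.2, -72.3, 92.5), 0.7), ((-177.6, 124.9, 88.8), 0.68), ((-105.7, 124.2, 90.7), 0.62), ((-172.5, -126.3, 95
[... 944 characters left out ...]
5), ((-208.7, -101.5, 89.7), 0.75), ((-127.2, 88.1, 93.9), 0.73), ((-140.2, -72.3, 92.5), 0.7), ((-177.6, 124.9, 88.8), 0.68), ((-105.7, 124.2, 90.7), 0.62), ((-172.5, -126.3, 95.7), 0.58), ((-146.0, 155.7, 93.1), 0.58)]
bay []
[ 584.97184931 -126.86732411  399.60265622] [ 0.04465702 -0.23246101 -0.97157997]
4.05 [ 596.62264808 -188.65902363  229.99225671] (-190.0, 14.0, 230.0) [-0.79357703 -0.08148106  0.29594012] 0.2983883778162945
([725.9, -117.3], [55.1, 19.9], 48.01, 3764)
([736.5, -211.8], [15.5, 7.0], 90.0, 444)
([671.4, -11.3], [36.5, 11.6], 1.59, 600)
([556.8, -54.5], [132.6, 81.5], 10.98, 10559)
([587.4, -130.9], [17.5, 52.7], 7.46, 3594)
([467.5, -203.8], [31.5, 90.0], 90.0, 5494)
```

View pics/w1.png

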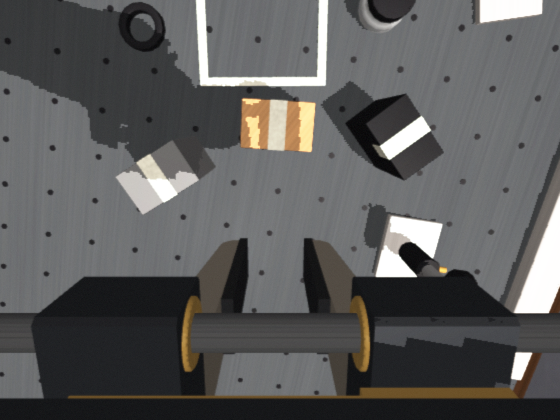

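The wrist view shows the brown carton top at about (278,125), just short of the near tape edge (corners (203,86) and (326,83)). The grey carton at (165,178) and the black one at (400,138) are clear of the fingers. Descending behind it and pushing low.

Run:
```python
from h import *
c=cam("wrist")
for uv in((203,86),(326,83)):print("bay corner",rel(pix2w("wrist",uv,0,c)))
for uv in((243,98),(315,103),(313,151),(241,149)):print("top",rel(pix2w("wrist",uv,92,c)))
robot.servo_line(W(-186,14,14),feed=150)
f=lambda:np.round(robot.observe()["contact_force"],1)
print(f())
robot.servo_line(W(-160,14,14),feed=60);print(f())
robot.servo_line(W(-150,14,14),feed=30);print(f())
robot.servo_line(W(-105,9,14),feed=40);print(f())
shot("side")
c=cam("side")
print([(rel(p),q) for p,q in pin("tall_carton","side",c)])
for n in ["foot0","top0"]:print(n,[(rel(p),q) for p,q in pin(n,"side",c)])
im=shot("side","s2")
o=robot.observe();print(o["t"],rel(o["tcp_pos"]))
im=cv2.imread("pics/s2.png")[150:360,180:390];cv2.imwrite("pics/s2c.png",cv2.resize(im,(600,600),interpolation=cv2.INTER_CUBIC))
```

```text
bay corner (-89.4, -60.4, 0.0)
bay corner (-86.4, 68.3, 0.0)
top (-106.9, -10.9, 92.0)
top (-110.8, 47.7, 92.0)
top (-149.5, 47.0, 92.0)
top (-147.9, -13.4, 92.0)
[0.6 0.1 0.1]
[-0.3 -1.5 -0.1]
[ 0.3 -0.4  0.2]
[ 0.3 -1.2  0.4]
[((-140.5, 123.7, -2.2), 0.88), ((-177.0, -89.4, 3.3), 0.74), ((-74.9, 8.4, 4.6), 0.63), ((-57.4, 41.0, 86.7), 0.28)]
foot0 [((-154.4, 159.4, 0.2), 0.97), ((-170.5, -50.1, 2.0), 0.87), ((-171.0, -123.4, 1.9), 0.8), ((-270.2, 161.2, 1.1), 0.74), ((-142.3, -69.2, 2.2), 0.71), ((-55.4, 44.1, -0.1), 0.67), ((-52.1, -23.2, -1.3), 0.62), ((-174.4, 124.5, -0.7), 0.62), ((-99.9, -22.0, 0.3), 0.61)]
top0 [((-171.4, 120.9, 92.0), 0.96), ((-91.7, -18.5, 92.9), 0.91), ((-102.6, 122.9, 95.9), 0.88), ((-127.6, 88.2, 91.4), 0.85), ((-175.9, -51.9, 92.5), 0.84), ((-57.2, 38.7, 86.9), 0.83), ((-168.4, -128.4, 87.6), 0.8), ((-208.8, -105.8, 94.0), 0.78), ((-57.0, -16.6, 94.4), 0.71), ((-94.3, 34.1, 94.3), 0.59), ((-142.7, -72.5, 90.8), 0.57), ((-152.9, 155.1, 89.9), 0.55)]
8.2417 (-105.0, 9.0, 13.9)
```

View pics/s2c.png

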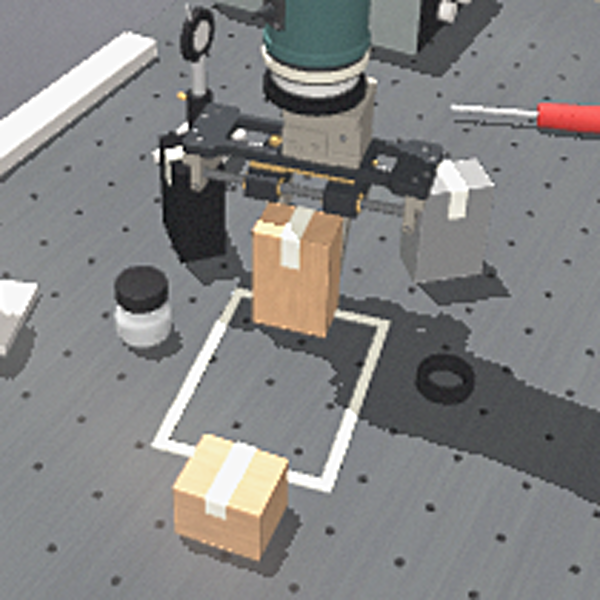

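The carton is upright and square on at the near end, centre about (-75, 9) in bay coordinates. Next 28 mm more low push, hold, back off, rise and check.

Run:
```python
from h import *
robot.servo_line(W(-77,6,14),feed=40)
robot.hold(0.3)
robot.servo_line(W(-90,6,14),feed=60)
robot.servo_line(W(-92,6,80),feed=120)
c=cam("side")
shot("side")
print([(rel(p),q) for p,q in pin("tall_carton","side",c)])
print([(rel(p),q) for p,q in pin("foot0","side",c) if rel(p)[0]>-100])
c=cam("scene");shot("scene","sc3")
print([(rel(p),q) for p,q in pin("tall_carton","scene",c)])
c=cam("wrist");shot("wrist","w3")
print([(rel(p),q) for p,q in pin("tall_carton","wrist",c)])
print([(rel(p),q) for p,q in pin("top0","wrist",c)if rel(p)[0]>-100])
o=robot.observe();print(o["t"],rel(o["tcp_pos"]),np.round(o["contact_force"],1))
```

```text
[((-45.7, 6.9, -0.1), 0.93), ((-143.0, 122.6, -1.4), 0.93), ((-179.3, -90.0, 3.2), 0.72)]
[((-25.2, 38.5, 2.3), 0.83), ((-24.5, -25.9, -0.1), 0.7), ((-67.2, -24.8, 1.6), 0.58), ((-66.4, 30.9, 92.4), 0.54), ((-62.5, -22.3, 94.8), 0.26)]
[((-170.5, -93.9, 2.4), 0.95), ((-139.3, 121.7, -0.8), 0.68), ((-45.5, 8.3, -1.0), 0.62)]
[((-47.9, 2.3, 1.2), 0.76), ((-141.8, 122.4, -1.4), 0.59)]
[((-25.5, 37.6, 92.7), 0.96), ((-68.0, 37.5, 91.7), 0.82), ((-69.0, -25.5, 92.3), 0.76), ((-26.6, -21.0, 88.5), 0.67)]
10.8583 (-91.9, 5.8, 79.6) [ 0.5 -0.3 -0.2]
```

View pics/w3.png

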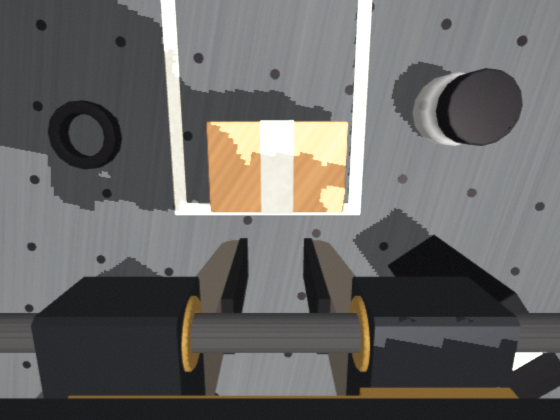

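It stands upright and square inside the bay, centred at about (-47, 6): top edge rows 122–212, with the tape visible on both sides. Now the high push at z = 78, with a look mid-lean to rule out sliding.

Run:
```python
from h import *
robot.hold(0.2)
robot.servo_line(W(-60,6,79),feed=40)
c=cam("side");shot("side","s4")
o=robot.observe();print(o["t"],np.round(o["contact_force"],1))
for n in("foot0","top0"):print(n,[(rel(p),q) for p,q in pin(n,"side",c) if rel(p)[0]>-100 and abs(rel(p)[1])<60])
im=cv2.imread("pics/s4.png")[150:360,180:390];cv2.imwrite("pics/s4c.png",cv2.resize(im,(600,600),interpolation=cv2.INTER_CUBIC))
```

```text
12.0583 [ 0.1 -0.8 -0.2]
foot0 [((-63.5, 35.2, 8.7), 0.75), ((-22.4, -23.8, -0.8), 0.69), ((-27.9, 39.2, 0.3), 0.66), ((-69.9, -24.7, 8.7), 0.62)]
top0 [((-11.5, 33.6, 84.9), 0.98), ((-48.8, 32.2, 98.7), 0.93), ((-9.2, -20.5, 88.7), 0.68), ((-43.1, -25.7, 100.7), 0.58)]
```

View pics/s4c.png

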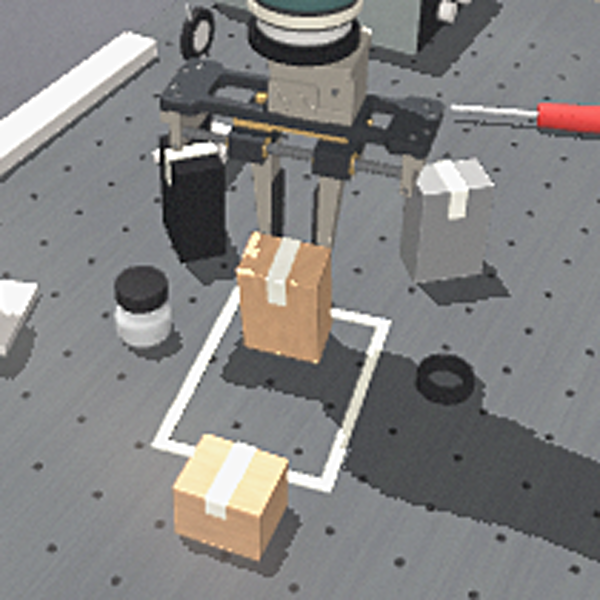

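The carton is tipping cleanly: back foot edge up about 9 mm, front edge still at about -25. Carrying on past the balance point.

Run:
```python
from h import *
robot.servo_line(W(-40,6,79),feed=40)
robot.hold(0.4)
robot.servo_line(W(-80,6,110),feed=120)
robot.servo_line(W(-150,6,200),feed=200)
for n in("side","scene","wrist"):
    c=cam(n);shot(n,n+"5")
    for k in("foot0","top0"):print(n,k,[(rel(p),q) for p,q in pin(k,n,c) if rel(p)[0]>-100 and abs(rel(p)[1])<60])
o=robot.observe();print(o["t"],np.round(o["contact_force"],1))
c=cam("side");im=cv2.imread("pics/side5.png");r=rect("side",im,c)
a=cv2.resize(im[190:360,200:360],(565,600));b=cv2.imread("pics/wrist5.png")
cv2.imwrite("pics/f.png",cv2.resize(np.hstack([a,cv2.resize(b,(800,600))]),(800,352)))
```

```text
side foot0 [((-19.3, 39.8, -1.3), 0.8), ((-17.0, 37.1, 44.6), 0.77), ((-19.2, -23.8, -1.6), 0.64), ((-23.2, -27.2, 40.6), 0.62)]
side top0 [((70.1, -23.6, 0.2), 0.92), ((76.4, -23.0, 39.2), 0.8), ((66.9, 33.5, -4.2), 0.72), ((69.0, 29.3, 37.1), 0.66)]
scene foot0 [((-23.0, -22.4, -3.2), 0.77), ((-18.5, 34.7, 2.6), 0.74), ((-18.0, -20.8, 41.8), 0.71), ((-20.4, 39.6, 39.2), 0.66)]
scene top0 [((71.0, 37.2, 38.2), 0.67), ((69.9, -20.2, -5.0), 0.66), ((72.0, -23.5, 36.9), 0.58), ((71.2, 39.3, 0.4), 0.56), ((131.8, -13.7, 0.4), 0.28)]
wrist foot0 [((-23.5, -23.5, 3.0), 0.81), ((-18.4, -19.2, 40.5), 0.57), ((-21.0, 38.1, 41.9), 0.55)]
wrist top0 []
14.95 [ 0.5  0.2 -0.5]
```

View pics/f.png

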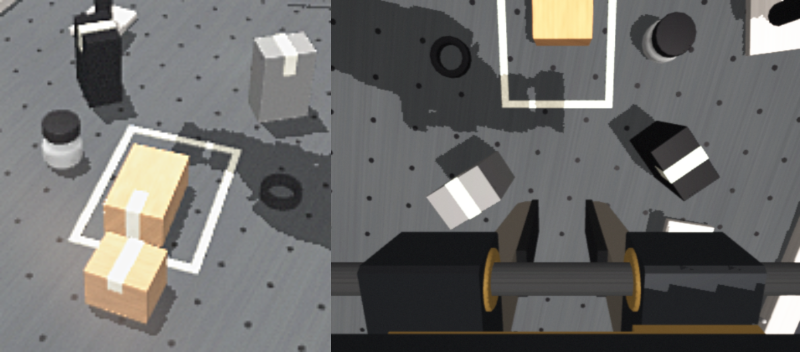

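The carton lies flat along the bay, spanning about -20 to +71 along and -23 to +38 across. That leaves 19 mm or more at the far end and about 27 mm at the closest side. Handing in.

Run:
```python
from h import *
robot.hold(0.3); robot.job_done(); print(robot.observe()["t"])
```

```text
the job is handed in; nothing more can be done
the job is handed in; nothing more can be done
```

The brown tall carton is lying on its broad face, wholly inside the taped outline, and the job is handed in. I pushed it low with two fingertips until it stood upright and square with its whole foot inside the near end. I then tipped it over along the bay with a slow push at about 79 mm height.

- **Carton position:** the last detections, from all three cameras, put it at about -20 to +71 mm along the bay (limit ±90) and -23 to +38 mm across (limit ±65). The wrist camera saw only its foot end.
- **Other objects:** in the last pictures the jar, lens ring, squat carton and both look-alikes appeared undisturbed. I did not measure their positions again afterwards.
- **Robot:** the arm was clear, touching nothing, with the clock at about 15 s just before hand-in.
- **Disagreements:** the side and wrist cameras differed by about 4 mm on the bay's sideways position. The bay detector never found the bay itself, so I located it from the tape in the images. Both effects are well inside the margins.

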